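# Stand the fallen canister up and slide it back into its row

## Robot

A 7-joint arm with a two-finger parallel gripper is mounted at the origin on the work surface. World frame = base frame: x ahead of the robot, y to its left, z up, the work surface at z = 0. Lengths are in mm, angles in rad, forces in N, time in s.
With the tool pointing down it reaches from about 400 to 900 mm from the base axis. Payload 5.6 kg.
Tool frame: the origin (TCP) lies between the finger pads; the fingertips stand robot.finger_overhang ahead of it and the grasp point (between the pads) lies 3 mm ahead of it (robot.finger_overhang is the distance from the TCP to the fingertips, in mm); z points along the fingers, y is the line along which they close (so a half turn about z gives the same grasp; the last joint's range is limited). The gripper opens to 92 mm and grips with 3 to 60 N. Pads are 20 mm wide; open, the fingers measure 128 mm over their backs; the gripper's body (75 mm by 189 mm) begins 69 mm behind the grasp point.
Start: joints at [1.22, 0.468, -0.012, 1.603, 0.006, 1.071, -0.056], TCP at [196.885, -619.471, 236.592] pointing down, gripper open.
Joint ranges: [-2.53, 2.53], [-0.31, 2.02], [-1.57, 1.55], [0.28, 2.44], [-1.29, 4.43], [0.15, 1.84], [-2.92, 2.92]. Speed limits (rad/s): [2.57, 2.57, 3.14, 3.14, 3.14, 3.14, 3.14].

## Interface

Orientations are given as a rotation vector (axis times angle).
In Python, from cell import robot gives the robot as it stands. Calls block until the motion is done:
- robot.movep(position, orientation): joint-space move of the TCP to a pose.
- robot.servo_line(position, feed=150, rotation=None): straight line of the TCP; rotation=None keeps the orientation; feed is the mean speed in mm/s.
- robot.goto_joints(angles): joint-space move.
- robot.grip(opening, newtons=None): opening from 0.0 (shut) to 1.0 (fully open); newtons is the grip in N (None keeps the last); returns when the fingers have stopped.
- robot.hold(seconds).
- robot.ik(position, orientation): joint angles nearest the present ones, or None.
- robot.read_camera(name): name is "side" or "top"; returns the picture (384x512x3 uint8, red, green, blue); there is no depth.
- robot.camera_info(name): a dict with "camera_matrix" (3x3 intrinsics, pixels), "R" (3x3) and "t" (3): a world point X has camera coordinates R X + t. Camera axes: x right, y down, z forward; pixel columns grow to the right and rows downward; lengths in mm; the calibration is good to about 2 mm. A picture is of the moment at which its call begins. camera_info takes no time and is no camera call.
A pose or a line that the arm cannot do raises robot.IKError and nothing moves.
- robot.job_done(): hands the job in; it is judged then, once.
Readings, each from a call of its own:
- robot.read_t(): time.
- robot.read_joints(): joint angles.
- robot.read_joint_velocities(): joint speeds.
- robot.read_joint_torque(): joint torques, N m.
- robot.read_tcp_pos(): TCP position.
- robot.read_tcp_rot(): TCP orientation.
- robot.read_contact_force(): force on the tool from outside, world axes, zero at the start.
- robot.read_wrist_torque(): the same for the moment, N m.
- robot.read_grip_width(): opening from 0.0 (shut) to 1.0 (fully open).
- robot.read_grip_force(): force on a finger pad.
Only numpy, scipy, OpenCV 4.12 (cv2) and the standard library are available. Lean on these libraries where they do the work, as an engineer would, in place of code of your own. Each camera call takes 0.05 s, during which the arm holds its last target. There are 200 camera calls.

## Task

One of the dry-goods canisters kept along the side of the induction hob has toppled and lies flat, its foot towards the hob. It is too wide to grip as it lies: brace its foot against the hob's side and push its lid end up and over until it stands upright against the hob. Then slide it along the hob's side up to the standing canisters so that the row is closed up, flat against the hob, without shoving those along or moving the other things on the counter.

Things in the scene. Friction and masses are not known exactly. Their poses are not given: they have to be found in the camera images.
- hob: Counter-top induction hob, brushed-metal box with black glass top, fixed; 420 mm (x, front to back) by 330 mm (y), top 106 mm above the counter; a 50 mm high, 200 mm wide pan stands on it, centred 60 mm behind and 45 mm left of its centre. Origin: centre of its underside; x to its back, y to its left, z up. Its right side, the flat upright face at y = -165 mm (5 to 103 mm up), is the wall.
- hob_side (a point): Point at the foot of the hob's right side, in the middle of its length (hob x = 0, y = -165 mm, on the counter). Axes as the hob's.
- fallen: Fallen canister: white rectangular plastic box with grey slip lid (top 26 mm, flush), 92 mm wide (x), 60 mm thick (y), 160 mm tall (z, foot to lid), 0.34 to 0.59 kg, flat faces, friction on the steel about 0.35. Origin: centre of its foot. Starts flat on a broad side, z level and pointing away from the hob's right side within 12 degrees, centre of its foot 10 to 45 mm from it.
- fallen_top (a point): Centre of the fallen canister's lid end, 160 mm from its foot; axes as the canister's. With the foot flat on the hob's side, fingertips pressing 10 to 20 N on this end and led up and over walk it upright by friction: the foot's upper edge slides down the hob's side as its lower edge slides out. Past 70 degrees it tips upright by itself.
- short: Standing canister of the row, same make, 92 mm wide (x), 60 mm thick (y), 130 mm tall, about 0.55 kg, loose. Origin: centre of its foot; z up, x along the hob's side. It and the tall one stand side by side against the hob's right side towards its back end, in either order.
- tall: Standing canister of the row, same make, 92 mm wide, 60 mm thick, 200 mm tall, about 0.75 kg, loose. Origin and axes as the short one's.
- squeeze: Bystander: standing clear squeeze bottle, 54 mm across, 180 mm tall, loose. Origin: centre of its underside.
- ramekin: Bystander: small white ceramic dish, 76 mm across, 45 mm high, loose. Origin: centre of its underside.
- bowl: Bystander: steel bowl, 170 mm across, 70 mm high, loose. Origin: centre of its underside.
- tub: Bystander: square clear open tub, 120 mm wide, 100 mm high, loose. Origin: centre of its underside.
- spatula: Bystander: spatula with a wooden handle lying on the counter, 240 mm long, loose. Origin: about the middle of its length, on the counter; x runs from handle to blade.
- spoon: Bystander: steel spoon with a wooden handle lying on the counter, 220 mm long, loose. Origin: about the middle of its length, on the counter; x runs from handle to bowl.

How it is judged:
By the outcome, as a careful person would: the job done as asked, in the order asked, and still so for the second after the job is handed in, with the robot touching nothing.
It also fails if it takes over 64 s, if anything falls off the work surface, if the arm or the gripper's body presses on something with over 40 N, if the wrist force passes 120 N, or if a joint passes its speed limit or range.

## Working session

There is one attempt and no reset: what is moved stays moved. The work goes in short steps, each a Python script; the robot and the scene stay as the last script left them, time stands still between calls to the robot, and variables do not carry over. Pictures are saved under pics/ and viewed, at most 10 in all, crops included, and the job is handed in when it is done.

```bash
ls; mkdir -p pics
python3 - <<'E'
from cell import robot
import cv2, numpy as np
for n in ["top","side"]:
    im=robot.read_camera(n); cv2.imwrite(f"pics/{n}0.png",cv2.resize(im[:,:,::-1],(800,600),interpolation=cv2.INTER_CUBIC))
    cv2.imwrite(f"pics/{n}0_raw.png",im[:,:,::-1])
    c=robot.camera_info(n); print(n,c["camera_matrix"],c["R"],c["t"])
print(robot.finger_overhang, robot.read_tcp_rot(), robot.read_t())
E
```

```text
cell.py
pics
top [[492.49605987   0.         247.2891073 ]
 [  0.         492.49605987 193.13245552]
 [  0.           0.           1.        ]] [[-2.10500946e-02 -9.99774711e-01 -2.72401155e-03]
 [-9.92969982e-01  2.12240995e-02 -1.16448067e-01]
 [ 1.16479648e-01  2.53618866e-04 -9.93193046e-01]] [  15.50829648  553.75570483 1507.86431606]
side [[433.16298934   0.         255.73101269]
 [  0.         433.16298934 188.54740746]
 [  0.           0.           1.        ]] [[ 0.99686345 -0.07884513 -0.00683458]
 [-0.06254109 -0.73190935 -0.67852584]
 [ 0.04849617  0.67682505 -0.73454474]] [-552.6274741    83.51610845 1324.56006288]
22.0 [-3.10295483e+00 -4.81163376e-01  5.55243752e-04] 0.1
```

View pics/top0.png

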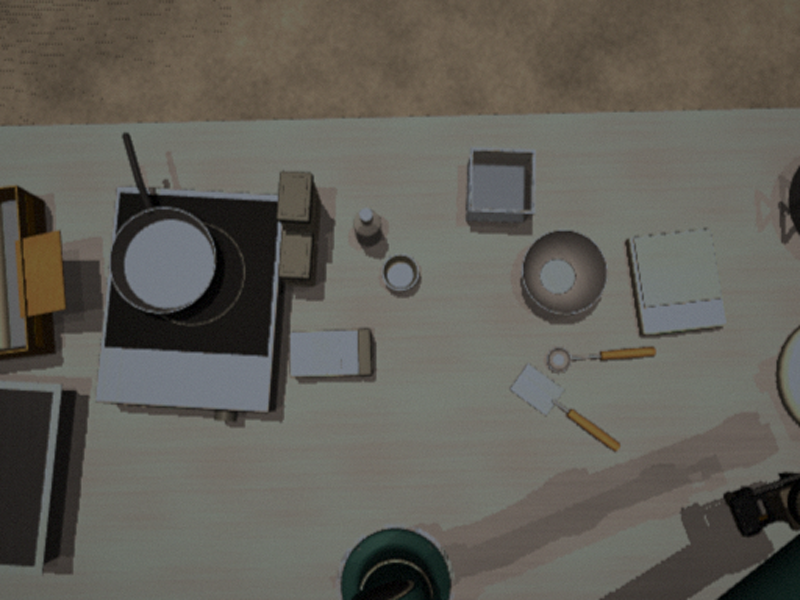

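View pics/side0.png

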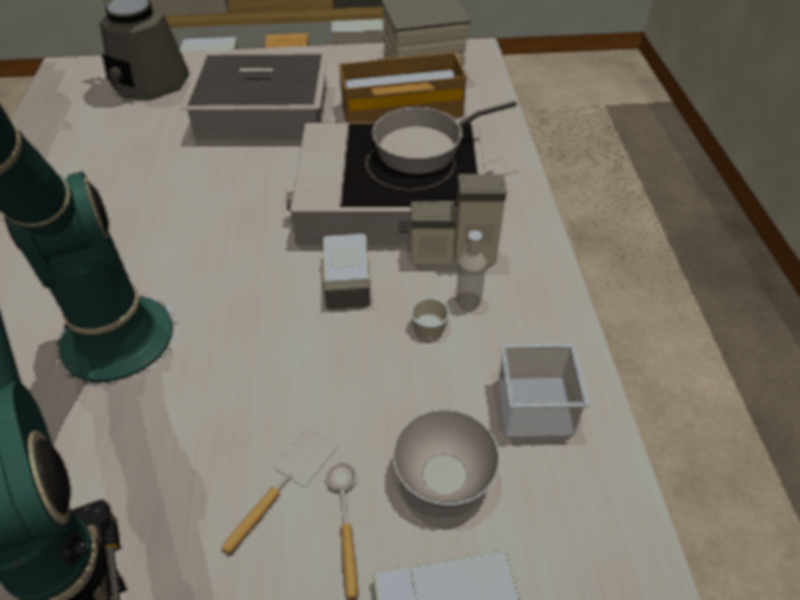

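The top view shows the hob on the left with its right side running from (278,192) to (268,410). The fallen canister is at (290–372, 328–378) with its lid on the right, the short one at (295,253), the tall one at (295,197), the squeeze bottle at (368,225) and the ramekin at (401,273). The side view agrees. I'll crop both for accurate readings.

Run:
```python
import cv2
def crop(n,x0,y0,x1,y1,s,out):
    im=cv2.imread(f"pics/{n}0_raw.png")[y0:y1,x0:x1]
    im=cv2.resize(im,None,fx=s,fy=s,interpolation=cv2.INTER_CUBIC); im=cv2.convertScaleAbs(im,alpha=1.5,beta=10)
    for k in range((x0+9)//10*10,x1,10): cv2.line(im,(int((k-x0+.5)*s),0),(int((k-x0+.5)*s),5 if k%50 else 14),(0,0,255),1); cv2.putText(im,str(k),(int((k-x0)*s)-8,22),0,.33,(0,0,255),1)
    for k in range((y0+9)//10*10,y1,10): cv2.line(im,(0,int((k-y0+.5)*s)),(6,int((k-y0+.5)*s)),(0,0,255),1); cv2.putText(im,str(k),(8,int((k-y0+.5)*s)+4),0,.33,(0,0,255),1)
    cv2.imwrite(out,im)
crop("top",160,100,280,270,3.5,"pics/ctop.png"); crop("side",180,105,330,225,5,"pics/cside.png")
```

```text
(no output)
```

View pics/ctop.png

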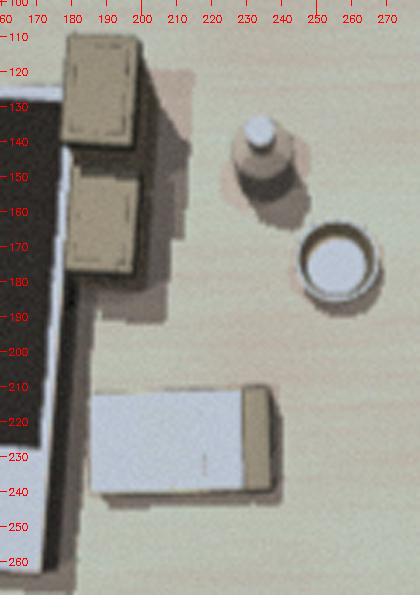

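View pics/cside.png

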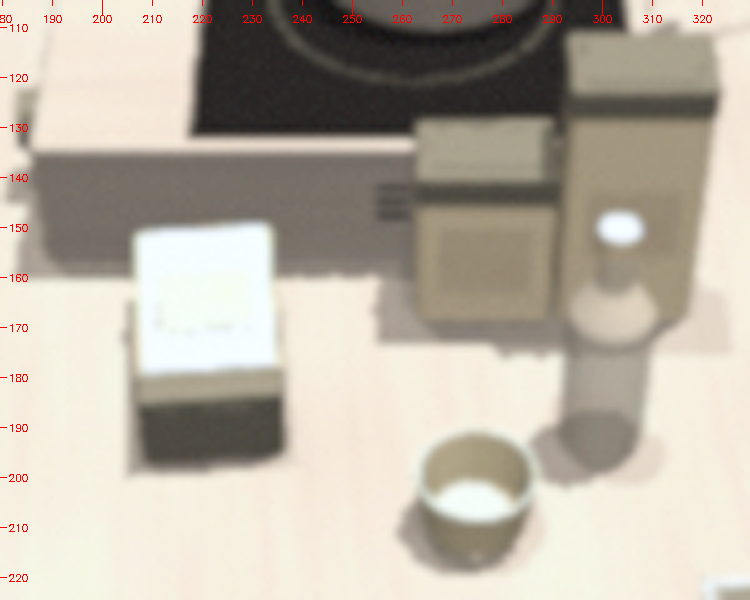

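The top crop gives clean corners for the hob edge, the fallen canister's upper face and the two canister tops. The side crop gives the bottom edges. The row order towards the fallen canister is short, then tall. Next I'll unproject and fit.

```bash
cat > h.py <<'E'
from cell import robot
import numpy as np
def unproj(n,u,v,z):
    c=robot.camera_info(n); K,R,t=map(np.array,(c["camera_matrix"],c["R"],c["t"]))
    d=R.T@np.linalg.solve(K,[u,v,1]); o=-R.T@t
    return o+d*(z-o[2])/d[2]
E
python3 - <<'E'
from h import *
T=lambda x,y,z:unproj("top",160+x/3.5-.5,100+y/3.5-.5,z).round(1)[:2]
S=lambda x,y,z:unproj("side",180+x/5-.5,105+y/5-.5,z).round(1)[:2]
P=lambda l,*a:print(l,*a)
P("hob T",T(42,571,106),T(68,150,106),T(61,290,106)); P("hob S",S(32,152,106),S(414,140,106))
P("fallen T",T(90,394,60),T(92,491,60),T(271,489,60),T(269,386,60))
P("fallen S z60",S(134,232,60),S(271,222,60),S(283,397,60),S(138,403,60)," z0",S(147,463,0),S(284,457,0))
P("short T",T(68,163,130),T(138,178,130),T(134,273,130),T(66,272,130))
P("short S",S(418,319,0),S(552,320,0),"top",S(414,184,130),S(558,184,130))
P("tall T",T(68,34,200),T(139,38,200),T(133,146,200),T(62,142,200))
P("tall S top",S(566,95,200),S(718,95,200), "bot",S(568,318,0),S(690,318,0))
P("squeeze",T(260,130,180),S(597,450,0)); P("ramekin",T(339,262,45),S(477,478,45))
P(robot.read_joints())
E
```

```text
hob T [345.1 230. ] [703.8 206.5] [582.2 213.1]
hob S [343.9 226.1] [593.8 216.5]
fallen T [496.5 194.8] [412.  193.6] [410.5  38.2] [500.2  38.3]
fallen S z60 [406.3 193.7] [496.9 195.7] [497.2  35.5] [408.4  38. ]  z0 [408.8  42.1] [495.6  39.9]
short T [687.2 203.2] [673.  144.1] [591.9 148.2] [594.  205.4]
short S [591.7 156.8] [681.4 148.1] top [587.4 145.5] [677.1 137.7]
tall T [778.6 192.9] [774.  135.3] [684.7 141. ] [689.2 198.2]
tall S top [678.3 138.3] [769.4 130.3] bot [692.4 149. ] [774.2 142. ]
squeeze [700.4  39. ] [694.4  28.9]
ramekin [610.8 -25.7] [610.4 -27.2]
[ 1.21996562  0.4682989  -0.01157249  1.6035238   0.00598007  1.07139729
 -0.0563477 ]
```

```bash
cat >> h.py <<'E'
from scipy.spatial.transform import Rotation as Rn
YAW=-0.066
u=np.array([np.cos(YAW),np.sin(YAW),0]); n=np.array([-np.sin(YAW),np.cos(YAW),0]); zh=np.array([0,0,1.])
def tool(a,sgn):           # pointing to the wall, a = angle below level, fingers spread along the wall
    z=np.cos(a)*n-np.sin(a)*zh; y=sgn*u
    return Rn.from_matrix(np.c_[np.cross(y,z),y,z])
def grasp(sgn):            # pointing down, fingers close across the wall normal
    z=-zh; y=sgn*n
    return Rn.from_matrix(np.c_[np.cross(y,z),y,z])
E
python3 - <<'E'
from h import *
print(Rn.from_rotvec(robot.read_tcp_rot()).as_matrix().round(2).tolist())
for a in (60,70,80):
  for s in (1,-1):
    R=tool(np.radians(a),s)
    for p in ([455,-20,200],[453,15,45],[455,30,50],[460,90,140],[462,200,185]):
        q=robot.ik(np.array(p),R.as_rotvec()); print(a,s,p,None if q is None else np.round(q,2))
for s in (1,-1):
    for p in ([462,192,240],[462,192,128],[560,186,128]):
        q=robot.ik(np.array(p),grasp(s).as_rotvec()); print("g",s,p,None if q is None else np.round(q,2))
E
```

```text
[[0.95, 0.3, -0.0], [0.3, -0.95, 0.0], [-0.0, -0.0, -1.0]]
60 1 [455, -20, 200] [ 0.86  0.37 -0.66  2.05 -0.37  0.92  0.41]
60 1 [453, 15, 45] [ 0.74  0.67 -0.61  2.14 -0.31  0.53  0.42]
60 1 [455, 30, 50] [ 0.72  0.66 -0.63  2.15 -0.31  0.52  0.4 ]
60 1 [460, 90, 140] [ 0.69  0.48 -0.74  2.14 -0.35  0.64  0.23]
60 1 [462, 200, 185] [ 0.61  0.45 -0.93  2.1  -0.25  0.6  -0.12]
60 -1 [455, -20, 200] [ 0.34  0.29 -0.04  2.08 -0.6   1.   -2.52]
60 -1 [453, 15, 45] [ 0.35  0.57 -0.14  2.17 -0.78  0.65 -2.29]
60 -1 [455, 30, 50] [ 0.32  0.56 -0.15  2.17 -0.79  0.65 -2.32]
60 -1 [460, 90, 140] [ 0.22  0.37 -0.17  2.16 -0.72  0.75 -2.59]
60 -1 [462, 200, 185] [ 0.09  0.3  -0.31  2.13 -0.68  0.7  -2.88]
70 1 [455, -20, 200] [ 0.76  0.31 -0.64  2.06 -0.22  0.87  0.21]
70 1 [453, 15, 45] [ 0.61  0.59 -0.58  2.16 -0.09  0.48  0.12]
70 1 [455, 30, 50] [ 0.59  0.58 -0.59  2.16 -0.08  0.48  0.08]
70 1 [460, 90, 140] [ 0.63  0.45 -0.8   2.12 -0.05  0.64 -0.13]
70 1 [462, 200, 185] [ 0.53  0.44 -0.97  2.06  0.07  0.67 -0.48]
70 -1 [455, -20, 200] [ 0.28  0.24 -0.09  2.09 -0.42  0.91 -2.74]
70 -1 [453
[... 580 characters left out ...]
 -20, 200] [-0.99  0.49  1.37  2.15 -0.74  1.09 -2.41]
80 -1 [453, 15, 45] [ 0.06  0.47 -0.06  2.2  -0.32  0.48 -2.91]
80 -1 [455, 30, 50] [-0.87  0.78  1.11  2.25 -1.19  0.95 -2.16]
80 -1 [460, 90, 140] [ 0.85  0.75 -1.32  2.09  0.75  0.89  2.22]
80 -1 [462, 200, 185] [ 0.62  0.67 -1.31  2.    0.65  0.92  2.09]
g 1 [462, 192, 240] [ 0.42  0.43 -1.08  1.91  0.43  1.06  0.66]
g 1 [462, 192, 128] [ 0.39  0.68 -1.11  2.    0.76  0.95  0.39]
g 1 [560, 186, 128] [ 0.36  0.79 -1.05  1.79  0.79  1.05  0.51]
g -1 [462, 192, 240] [ 0.4   0.41 -1.05  1.91  0.41  1.05 -2.47]
g -1 [462, 192, 128] [ 0.19  0.52 -0.81  2.01  0.51  0.82 -2.55]
g -1 [560, 186, 128] [ 0.06  0.58 -0.59  1.81  0.41  0.87 -2.35]
```

```bash
cat >> h.py <<'E'
def F(): return np.array(robot.read_contact_force())
E
python3 - <<'E'
from h import *
R=tool(np.radians(70),1); rv=R.as_rotvec()
robot.movep([447,-30,230],rv); robot.grip(0.43)
robot.servo_line([447,-30,62.3],feed=200)
f0=F(); print("f0",f0,robot.read_t())
p=np.array([447,-30,62.3])
robot.servo_line(p+40*n,feed=120); p=p+40*n
for i in range(20):
    p=p+3*n; robot.servo_line(p,feed=60); f=F()-f0
    print(np.round(p[1],1),np.round(robot.read_tcp_pos(),1),np.round(f,1))
    if -f@n>10: break
print(robot.read_t())
import cv2
im=robot.read_camera("top"); cv2.imwrite("pics/t1.png",cv2.resize(im[90:290,130:330,::-1],(600,600),interpolation=cv2.INTER_CUBIC))
E
```

```text
f0 [-0.32644614 -0.10013899  0.07147241] 4.2667
12.9 [449.9  12.4  62.3] [-0.1 -0.  -0.4]
15.9 [450.   15.9  62.3] [-0.1  0.   0.4]
18.9 [450.2  18.9  62.3] [-0.   0.5 -0.4]
21.9 [450.4  22.   62.3] [ 0.8 -0.7  0.4]
24.9 [450.7  25.1  62.3] [ 0.5 -0.3 -0.8]
27.9 [450.8  28.2  62.3] [ 0.4 -0.2 -0.2]
30.9 [451.   31.2  62.3] [ 0.7  0.2 -0.1]
33.9 [451.2  34.1  62.4] [ 0.2 -0.8  0.1]
36.9 [451.5  37.1  62.3] [-0.2 -1.  -0. ]
39.8 [451.6  40.1  62.3] [-0.8 -0.8  0.7]
42.8 [451.8  43.   62.3] [-0.1 -1.  -0.3]
45.8 [451.6  44.   62. ] [-2.6 -8.5  3.2]
48.8 [451.6  44.5  61.8] [ -4.3 -17.6   8.4]
8.0
```

View pics/t1.png

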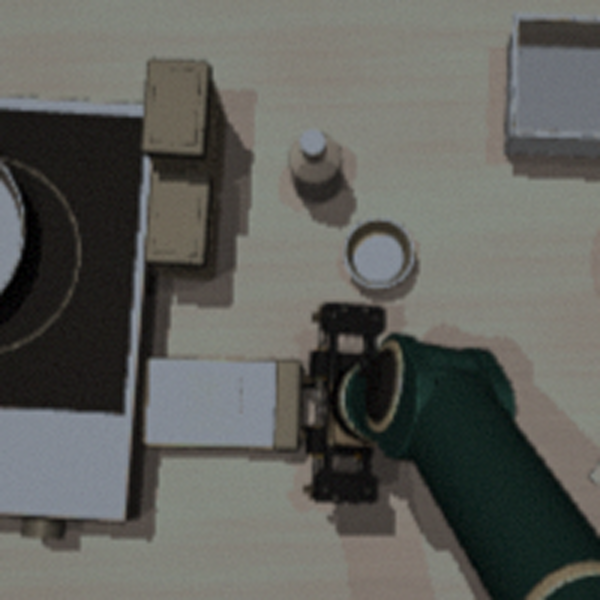

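Foot is flat on the hob: its edge runs (147,358)–(143,447) in the crop, parallel to the hob edge, and the fingers are centred on the lid at about row 405. Starting the walk-up with force feedback.

```bash
cat >> h.py <<'E'
from scipy.optimize import fsolve
W=251.1; F0=np.array([-0.33,-0.1,0.07])
def contact(th,s): return np.array([(30-s)*np.sin(th)+160*np.cos(th),(30+s)*np.cos(th)+160*np.sin(th)])
def est(th0,s0):
    p=np.array(robot.read_tcp_pos()); d=W-(p@n+16.9); z=p[2]-17.3
    return fsolve(lambda x:contact(x[0],x[1])-[d,z],[th0,s0])
def walk(th0,th1,e,s=14.5,N0=15,dth=2,xu=None,slip=10,feed=60):
    th=np.radians(th0)
    for k in range(int((th1-th0)/dth)):
        th+=np.radians(dth); inn=np.cos(th)*n-np.sin(th)*zh; tan=np.sin(th)*n+np.cos(th)*zh
        d,z=contact(th,s); tcp=(W-d-16.9)*n+(z+17.3)*zh+e*inn+xu*u
        robot.servo_line(tcp,feed=feed)
        f=F()-F0; N=-f@inn; T=f@tan; te,se=est(th,s)
        e+=np.clip(0.15*(N0-N),-1.5,1.5)
        if k%2==1: print(f"th {np.degrees(th):.0f} est {np.degrees(te):.1f} s {se:.1f} N {N:.1f} T {T:.1f} u {f@u:.1f} e {e:.1f}")
        if abs(se-s)>slip or np.linalg.norm(f)>60: print("STOP",se,f); break
    print("t",robot.read_t(),"th,e",np.degrees(th),e); return np.degrees(th),e
E
python3 - <<'E'
from h import *
p=np.array(robot.read_tcp_pos()); xu=p@u; print(xu)
walk(0,40,4.3,xu=xu)
E
```

```text
447.69988729490865
STOP 28.63482125585461 [ -2.75757528 -11.56992271  -3.83423869]
t 8.3 th,e 2.0 4.812153414723461
```

Run:
```python
from h import *
import cv2
walk(2,16,4.8,xu=447.7,slip=200)
im=robot.read_camera("side"); cv2.imwrite("pics/s1.png",cv2.resize(im[90:270,150:390,::-1],(800,600),interpolation=cv2.INTER_CUBIC))
```

```text
th 6 est -0.3 s 30.0 N 13.5 T -4.1 u -3.4 e 5.4
th 10 est 3.5 s 29.8 N 13.7 T -4.2 u -3.5 e 5.8
th 14 est 7.5 s 29.0 N 14.6 T -4.5 u -2.8 e 5.8
t 10.05 th,e 16.0 5.872683183577912h.py:22: RuntimeWarning: The iteration is not making good progress, as measured by the 
 improvement from the last ten iterations.
  return fsolve(lambda x:contact(x[0],x[1])-[d,z],[th0,s0])
h.py:22: RuntimeWarning: The iteration is not making good progress, as measured by the 
 improvement from the last five Jacobian evaluations.
  return fsolve(lambda x:contact(x[0],x[1])-[d,z],[th0,s0])
```

View pics/s1.png

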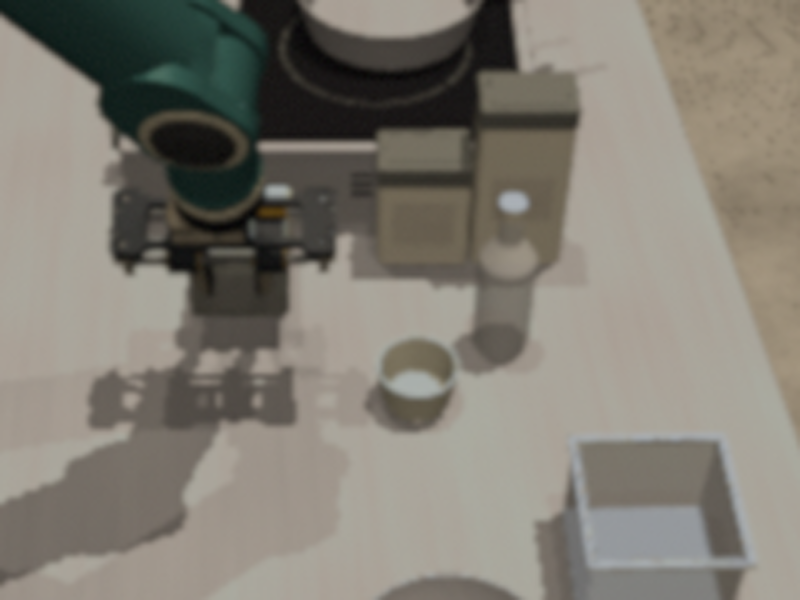

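The lid's lower edge is at (237,315) in the crop, with the shadow detached below it, so it looks lifted. I'll quantify this by projection.

Run:
```python
from h import *
c=robot.camera_info("side"); K,R,t=map(np.array,(c["camera_matrix"],c["R"],c["t"]))
for th in (0,4,8,12,16):
    a=np.radians(th); X=447.7*u+(W-60*np.sin(a)-160*np.cos(a))*n+160*np.sin(a)*zh
    q=K@(R@X+t); q/=q[2]; print(th,((q[0]-150)*800/240,(q[1]-90)*600/180))
p=np.array(robot.read_tcp_pos()); print(W-p@n-16.9,p[2]-17.3,contact(np.radians(16),14.5))
```

```text
0 (np.float64(242.01465322904556), np.float64(339.18559629387875))
4 (np.float64(241.1223494194821), np.float64(334.2524870243134))
8 (np.float64(240.25319909418414), np.float64(328.6612394726131))
12 (np.float64(239.41316749508712), np.float64(322.4320786955815))
16 (np.float64(238.60822970981832), np.float64(315.59118171164266))
157.06033528828365 84.03478456236805 [158.07425037  86.8781224 ]
```

Measured 16°, matching the command. Continuing.

```bash
python3 -W ignore - <<'E'
from h import *
import cv2
th,e=walk(16,44,5.9,xu=447.7,slip=200)
te,se=est(np.radians(th),14.5)
if abs(np.degrees(te)-th)<8 and abs(se-14.5)<12: walk(th,68,e,xu=447.7,slip=16)
im=robot.read_camera("side"); cv2.imwrite("pics/s2.png",cv2.resize(im[90:270,150:390,::-1],(800,600),interpolation=cv2.INTER_CUBIC))
p=np.array(robot.read_tcp_pos()); print(p,W-p@n-16.9,p[2]-17.3)
E
```

```text
th 20 est 14.2 s 26.3 N 15.6 T -4.8 u -3.0 e 5.7
th 24 est 19.2 s 23.5 N 16.1 T -3.5 u -2.5 e 5.4
th 28 est 24.8 s 19.4 N 16.3 T -3.7 u -2.4 e 5.1
th 32 est 31.1 s 14.0 N 16.9 T -3.5 u -2.1 e 4.8
th 36 est 38.3 s 7.0 N 16.6 T -2.1 u -1.6 e 4.4
th 40 est 45.9 s -0.9 N 16.3 T -2.3 u -1.7 e 3.9
th 44 est 53.4 s -8.7 N 16.6 T -1.5 u -2.0 e 3.5
t 13.6 th,e 44.000000000000014 3.5464015735520995
[455.2259911   78.02822926 158.31456374] 126.31854699009321 141.01456373933743
```

View pics/s2.png

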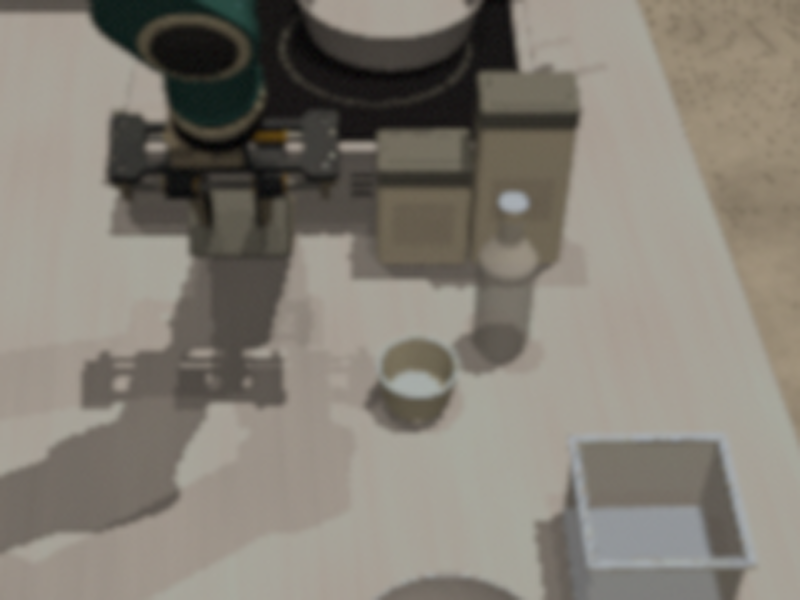

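Run:
```python
from h import *
c=robot.camera_info("side"); K,R,t=map(np.array,(c["camera_matrix"],c["R"],c["t"]))
for th in (38,41,44,48,52,56):
    a=np.radians(th); o=[]
    for du in (-46,46):
        X=(447.7+du)*u+(W-60*np.sin(a)-160*np.cos(a))*n+160*np.sin(a)*zh
        q=K@(R@X+t); q/=q[2]; o+=[((q[0]-150)*800/240).round(),((q[1]-90)*600/180).round(1)]
    print(th,o)
```

```text
38 [np.float64(184.0), np.float64(269.5), np.float64(286.0), np.float64(268.1)]
41 [np.float64(184.0), np.float64(262.2), np.float64(285.0), np.float64(260.8)]
44 [np.float64(184.0), np.float64(254.7), np.float64(285.0), np.float64(253.3)]
48 [np.float64(183.0), np.float64(244.6), np.float64(285.0), np.float64(243.2)]
52 [np.float64(183.0), np.float64(234.4), np.float64(285.0), np.float64(233.0)]
56 [np.float64(183.0), np.float64(224.1), np.float64(285.0), np.float64(222.7)]
```

The lid's lower edge at (191,254)–(290,256) corresponds to about 43°, so it's tracking well. Continuing up to 70°, then gently over.

```bash
python3 -W ignore - <<'E'
from h import *
import cv2
th,e=walk(44,60,3.5,xu=447.7,slip=999,N0=14)
th,e=walk(th,72,e,xu=447.7,slip=999,N0=8)
im=robot.read_camera("side"); cv2.imwrite("pics/s3.png",cv2.resize(im[90:270,150:390,::-1],(800,600),interpolation=cv2.INTER_CUBIC))
p=np.array(robot.read_tcp_pos()); print(p,W-p@n-16.9,p[2]-17.3,contact(np.radians(th),14.5))
E
```

```text
th 48 est 51.7 s 4.8 N 14.7 T -1.0 u -0.4 e 3.0
th 52 est 54.4 s 8.2 N 15.0 T -0.6 u -0.3 e 2.6
th 56 est 57.8 s 10.2 N 14.8 T -0.2 u -0.4 e 2.4
th 60 est 61.3 s 11.8 N 13.8 T 0.5 u -0.6 e 2.4
t 15.65 th,e 60.00000000000002 2.3789846028700636
th 64 est 64.9 s 13.4 N 7.4 T 1.3 u 1.6 e 1.5
th 68 est 68.7 s 14.2 N 8.8 T 2.9 u 1.2 e 1.4
t 16.9 th,e 70.00000000000003 1.2335823261431533
[459.71396293 136.24416874 183.12479511] 67.93336465870524 165.82479510697164 [ 69.28845855 165.5707157 ]
```

View pics/s3.png

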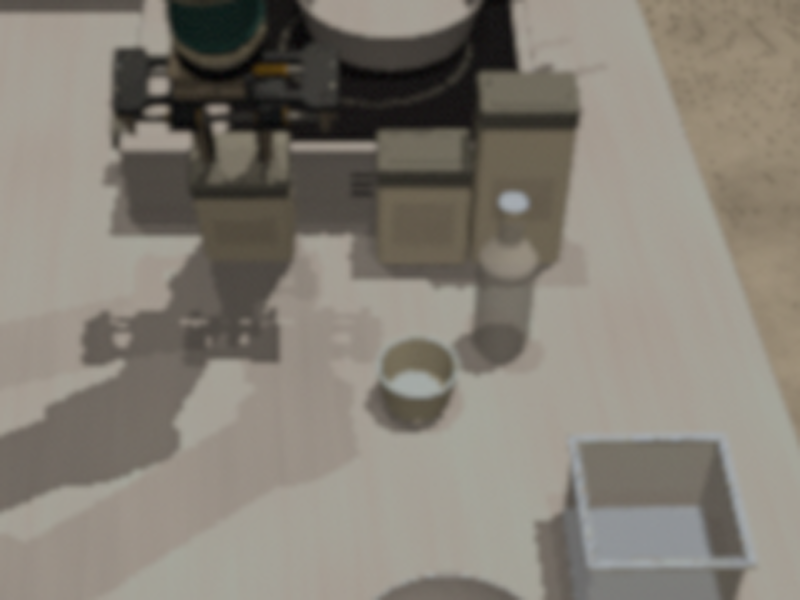

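It's at about 70° (lid seam line at row 185, foot at row 260). Easing it over the rest of the way.

```bash
python3 -W ignore - <<'E'
from h import *
th,e=70,1.2
for i in range(10):
    th,e=walk(th,th+2.01,e-0.7,xu=447.7,slip=999,N0=4,feed=40)
    f=F()-F0; print(np.round(f,1),np.round(robot.read_tcp_pos(),1))
E
```

```text
t 17.225 th,e 72.0 0.1259206451255212
[ 1.9 -1.5  6.4] [459.7 141.  184. ]
t 17.5 th,e 74.0 -0.9691823664142905
[ 2.2 -0.4  6.8] [459.3 145.8 184.7]
t 17.775 th,e 76.0 -1.7394231434994307
[ 2.2 -0.   4.6] [458.8 150.6 185.2]
t 18.0583 th,e 78.00000000000001 -2.5558522074167933
[1.2 0.6 5. ] [459.1 155.5 185.5]
t 18.3417 th,e 80.00000000000003 -3.2359626438726146
[1.6 0.8 4.1] [459.2 160.6 185.7]
t 18.625 th,e 82.00000000000003 -3.7325834815318752
[-0.1  1.9  2.9] [459.3 166.1 185.6]
t 18.9167 th,e 84.00000000000003 -4.293649973991828
[-0.5  1.2  3.2] [459.8 171.8 185.4]
t 19.2083 th,e 86.00000000000003 -4.435791221413179
[-0.   0.4  0.3] [459.7 176.8 184.4]
t 19.5 th,e 88.00000000000003 -5.246505479140432
[ 0.7 -2.4  4.7] [461.3 182.3 184. ]
t 19.7917 th,e 90.00000000000004 -6.527856389565318
[ 0.4 -3.   7.9] [462.4 187.9 183.9]
```

```bash
python3 -W ignore - <<'E'
from h import *
import cv2
p=np.array(robot.read_tcp_pos())
robot.servo_line(p+60*zh,feed=150)
robot.grip(1.0)
robot.movep([440,20,250],grasp(1).as_rotvec())
print(robot.read_t(),np.round(robot.read_joints(),2))
a=robot.read_camera("top")[150:270,150:290,::-1]; b=robot.read_camera("side")[105:225,180:320,::-1]
f=lambda i:cv2.convertScaleAbs(cv2.resize(i,None,fx=2.85,fy=2.85*1.6 if 0 else 2.85,interpolation=cv2.INTER_CUBIC),alpha=1.5,beta=10)
cv2.imwrite("pics/c4.png",np.hstack([f(a),f(b)]))
E
```

```text
22.5333 [ 0.66  0.19 -0.84  2.03  0.17  0.99  1.23]
```

View pics/c4.png

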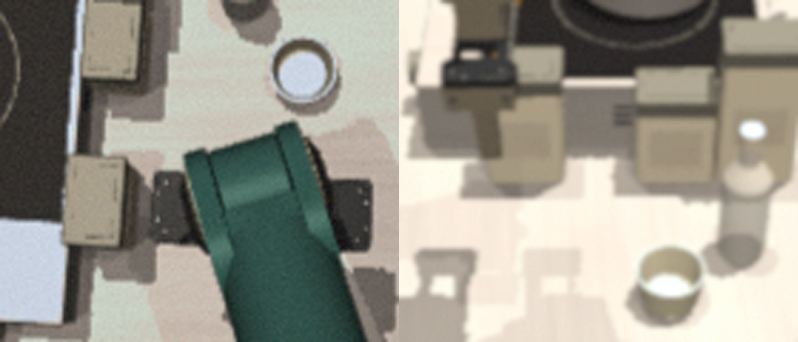

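The canister stands: its lid in the top crop has corners (70,155), (129,157), (121,248) and (63,243), close to the hob. Locating it now.

Run:
```python
from h import *
T=lambda x,y,z:unproj("top",150+x/2.85-.5,150+y/2.85-.5,z)
c=[T(70,155,160),T(129,157,160),T(121,248,160),T(63,243,160)]
print(np.round(c,1)); m=np.mean(c,0); print("centre",m,"n",m@n,"u",m@u,"W",W)
d=(c[0]+c[1]-c[2]-c[3])[:2]; print("yaw",np.arctan2(d[1],d[0]))
for q in (T(82,76,130),T(136,80,130)): print("short front",q,q@u,q@n)
S=lambda x,y,z:unproj("side",180+(x-399)/2.85-.5,105+y/2.85-.5,z)
for q in (S(638,182,0),S(714,182,0),S(563,187,0)): print(q,q@u,q@n)
```

```text
[[512.5 213.8 160. ]
 [509.2 154.6 160. ]
 [418.4 163.3 160. ]
 [424.6 221.1 160. ]]
centre [466.18148293 188.20196429 160.        ] n 218.53785436682864 u 452.75419445141574 W 251.1
yaw -0.089590240788231
short front [597.07209078 205.59998574 130.        ] 582.212390071842 244.530506409045
short front [591.7047977  149.91440241 130.        ] 580.5293635711231 188.6121780453322
[592.51422135 156.39051749   0.        ] 580.9099115796092 195.12757645217766
[681.94749184 148.69294012   0.        ] 670.6561384517535 193.34506982101058
[503.73650641 155.62143211   0.        ] 492.37620711096696 188.50508929163476
```

Run:
```python
from h import *
rv=grasp(1).as_rotvec(); P=lambda a,b,z:a*u+b*n+z*zh
robot.movep(P(450.5,219,245),rv)
robot.servo_line(P(450.5,219,140),feed=120)
f0=F(); print("f0",f0-F0)
robot.grip(0.3,12); f=F()-f0
print("grip",robot.read_grip_width()*92,robot.read_grip_force(),np.round([f@u,f@n,f[2]],1),robot.read_tcp_pos())
b=219
for i in range(8):
    b+=0.7; robot.servo_line(P(450.5,b,140),feed=20); f=F()-f0
    print(b,np.round([f@u,f@n,f[2]],1))
    if f@n<-4: break
a=450.5
for i in range(7):
    a+=10; robot.servo_line(P(a,b,140),feed=50); f=F()-f0
    print(a,round(b,1),np.round([f@u,f@n,f[2]],1))
    b+=np.clip(0.15*(4+f@n),-.8,.8)
print(robot.read_t())
```

```text
f0 [0.64728184 0.06451292 0.21024632]
grip 60.052360846267696 11.964910626411438 [0.1 1.1 0.7] [464.18246604 189.30511933 140.27747873]
219.7 [-0.4  1.4  2.1]
220.39999999999998 [-0.3  0.7  2. ]
221.09999999999997 [-0.7 -2.8  3.4]
221.79999999999995 [ 0.  -4.1  5. ]
460.5 221.8 [-3.6 -3.7  7.6]
470.5 221.8 [-4.1 -5.1  7.3]
480.5 221.7 [-0.8 -4.4  6.7]
490.5 221.6 [-1.  -3.8  4.4]
500.5 221.6 [-1.5 -4.9  1.7]
510.5 221.5 [-0.9 -5.5 -2. ]
520.5 221.3 [-0.1 -5.2 -5.9]
28.4083
```

Run:
```python
from h import *
P=lambda a,b,z:a*u+b*n+z*zh
f0=F0+[.65,.06,.21]
p=np.array(robot.read_tcp_pos()); print(np.round([p@u,p@n,p[2]],2), robot.read_grip_width()*92)
R=Rn.from_rotvec(robot.read_tcp_rot()); print("rot err",(grasp(1).inv()*R).as_rotvec())
for z in (139.3,138.6,138):
    robot.servo_line(P(520.5,221.2,z),feed=20); f=F()-f0; p=np.array(robot.read_tcp_pos())
    print(z,np.round(p[2],2),np.round([f@u,f@n,f[2]],1),np.round(robot.read_wrist_torque(),2))
    if f[2]>-1: break
```

```text
[520.17 220.21 139.03] 60.25512902990676
rot err [0.00137035 0.00085513 0.00048355]
139.3 138.91 [ 0.2 -6.4 -2.6] [-1.46  0.11 -0.1 ]
138.6 138.8 [-1.2 -7.3  3.4] [-1.52  0.36 -0.14]
```

Run:
```python
from h import *
P=lambda a,b,z:a*u+b*n+z*zh
f0=F0+[.65,.06,.21]
a,b,z=520.5,220.6,139
for i in range(22):
    a+=1; robot.servo_line(P(a,b,z),feed=12); fs=np.mean([F()-f0 for _ in range(5)],0); p=np.array(robot.read_tcp_pos())
    print(a,np.round([fs@u,fs@n,fs[2]],1),"act",np.round([p@u,p@n,p[2]],1))
    if i>5 and fs@u<-5.0: break
print(robot.read_t())
```

```text
521.5 [-2.3 -4.6  1. ] act [520.8 220.2 138.9]
522.5 [-3.  -4.9  0.3] act [521.5 220.2 138.8]
523.5 [-3.3 -4.7 -0.4] act [522.4 220.2 138.7]
524.5 [-3.4 -5.2  0. ] act [523.3 220.2 138.6]
525.5 [-3.3 -5.1 -0.9] act [524.3 220.1 138.5]
526.5 [-2.7 -4.2 -0.3] act [525.2 220.1 138.5]
527.5 [-3.2 -5.5 -2. ] act [526.2 220.1 138.4]
528.5 [-2.7 -4.6 -1.8] act [527.1 220.1 138.3]
529.5 [-3.6 -4.5 -1.7] act [528.1 220.1 138.3]
530.5 [-2.4 -4.8 -2.1] act [529.2 220.1 138.3]
531.5 [-3.3 -4.7 -2.6] act [530.1 220.1 138.2]
532.5 [-2.4 -5.5 -2.2] act [531.1 220.  138.2]
533.5 [-2.8 -4.7 -2.9] act [532.1 220.  138.2]
534.5 [-2.1 -4.7 -2.2] act [533.1 220.  138.2]
535.5 [-2.4 -4.4 -1.8] act [534.1 220.  138.2]
536.5 [-2.5 -5.  -2.7] act [535.1 220.  138.2]
537.5 [-2.5 -4.4 -1.8] act [536.1 220.  138.2]
538.5 [-2.2 -5.  -1.6] act [537.1 220.  138.2]
539.5 [-3.1 -5.6 -2.2] act [538.1 219.9 138.2]
540.5 [-2.4 -5.2 -3.4] act [539.2 219.9 138.2]
541.5 [-3.4 -4.8 -2.4] act [540.1 219.9 138.1]
542.5 [-3.  -4.3 -2.3] act [541.1 219.9 138.1]
34.4083
```

Run:
```python
from h import *
import cv2
im=robot.read_camera("side")[:,:,::-1]; cv2.imwrite("pics/s5_raw.png",im)
a=cv2.imread("pics/side0_raw.png")
g=lambda i:cv2.cvtColor(i,6)
for nm,(x0,y0,x1,y1) in dict(short=(276,135,292,172),shorttall=(284,110,324,172)).items():
    r=cv2.matchTemplate(cv2.resize(g(im)[y0-6:y1+6,x0-6:x1+6],None,fx=8,fy=8,interpolation=2),cv2.resize(g(a)[y0:y1,x0:x1],None,fx=8,fy=8,interpolation=2),5)
    l=cv2.minMaxLoc(r); print(nm,l[1],(np.array(l[3])/8-6))
for r in (152,160,166): print(r,g(a)[r,255:296].tolist(),"\n    ",g(im)[r,255:296].tolist())
```

```text
short 0.9976396560668945 [0. 0.]
shorttall 0.9995101690292358 [0. 0.]
152 [69, 71, 70, 70, 69, 68, 67, 69, 78, 88, 92, 93, 92, 89, 87, 87, 86, 86, 87, 88, 87, 87, 86, 87, 87, 88, 87, 86, 87, 87, 87, 91, 94, 93, 89, 79, 69, 75, 85, 92, 94] 
     [74, 71, 71, 70, 71, 70, 70, 71, 81, 91, 97, 98, 96, 93, 91, 91, 89, 91, 91, 91, 91, 90, 90, 90, 90, 91, 91, 91, 90, 90, 91, 95, 96, 97, 93, 83, 74, 78, 89, 96, 97]
160 [114, 100, 93, 90, 86, 80, 74, 74, 81, 88, 92, 93, 91, 88, 87, 86, 86, 86, 85, 85, 86, 85, 85, 86, 85, 85, 85, 85, 85, 86, 87, 92, 93, 93, 87, 74, 70, 81, 90, 93, 93] 
     [102, 85, 75, 72, 72, 72, 72, 74, 83, 93, 96, 96, 94, 92, 90, 90, 89, 90, 90, 89, 90, 89, 90, 89, 89, 88, 89, 89, 89, 88, 92, 94, 97, 97, 91, 77, 73, 85, 94, 96, 96]
166 [113, 102, 101, 101, 101, 97, 93, 89, 87, 89, 93, 93, 94, 93, 94, 93, 93, 92, 93, 93, 94, 93, 93, 92, 93, 93, 93, 94, 93, 93, 93, 93, 93, 90, 82, 77, 80, 86, 95, 107, 115] 
     [80, 76, 80, 84, 84, 82, 77, 77, 84, 92, 96, 98, 98, 97, 97, 98, 96, 97, 97, 97, 97, 97, 97, 97, 97, 96, 97, 97, 98, 96, 98, 97, 97, 92, 86, 80, 82, 90, 99, 112, 120]
```

Run:
```python
from h import *
import cv2
im=cv2.imread("pics/s5_raw.png"); g=cv2.cvtColor(im,6)
for r in (140,146,152,158,162,166,170): print(r,g[r,215:266].tolist())
for u_ in (225,245,250,255,257,260): print(u_,[ (unproj("side",u_,168,0)@u).round(1),(unproj("side",u_,152,50)@u).round(1)])
```

```text
140 [71, 71, 69, 70, 70, 70, 70, 69, 70, 73, 83, 92, 94, 90, 87, 94, 97, 98, 96, 96, 96, 97, 98, 98, 97, 96, 96, 96, 95, 96, 96, 92, 81, 65, 54, 51, 52, 53, 59, 72, 80, 80, 77, 70, 61, 53, 55, 62, 72, 80, 84]
146 [70, 70, 71, 69, 70, 70, 72, 78, 93, 99, 95, 94, 96, 97, 98, 96, 96, 93, 91, 89, 90, 91, 91, 91, 89, 89, 89, 89, 89, 90, 91, 90, 92, 91, 89, 89, 89, 90, 90, 93, 93, 85, 72, 62, 55, 56, 59, 63, 67, 73, 76]
152 [70, 70, 71, 69, 72, 81, 94, 95, 95, 95, 98, 97, 95, 96, 93, 91, 88, 89, 90, 91, 89, 91, 89, 89, 87, 87, 88, 87, 86, 87, 86, 87, 88, 88, 91, 93, 95, 94, 88, 79, 74, 71, 71, 70, 71, 70, 70, 71, 81, 91, 97]
158 [70, 69, 70, 70, 73, 82, 91, 97, 97, 95, 95, 94, 95, 95, 95, 96, 96, 97, 98, 97, 97, 96, 96, 95, 93, 93, 91, 91, 90, 89, 88, 91, 93, 94, 90, 81, 74, 71, 73, 73, 73, 72, 73, 72, 73, 73, 72, 73, 83, 93, 97]
162 [146, 146, 145, 138, 117, 96, 89, 87, 87, 88, 90, 91, 93, 95, 95, 95, 97, 98, 97, 97, 97, 97, 97, 96, 95, 94, 95, 94, 96, 94, 95, 94, 89, 82, 75, 72, 77, 87, 102, 113, 105, 87, 75, 73, 72, 71, 71, 75, 83, 92, 96]
166 [146, 142, 138, 131, 114, 98, 92, 88, 80, 73, 71, 71, 71, 72, 71, 70, 72, 72, 74, 76, 78, 80, 83, 87, 89, 91, 92, 94, 94, 93, 87, 80, 74, 72, 72, 71, 72, 72, 76, 83, 80, 76, 80, 84, 84, 82, 77, 77, 84, 92, 96]
170 [91, 92, 92, 92, 92, 93, 92, 90, 83, 78, 75, 76, 78, 81, 84, 84, 84, 84, 85, 85, 84, 85, 81, 76, 73, 72, 73, 72, 72, 73, 73, 73, 73, 73, 71, 73, 72, 74, 83, 97, 92, 84, 85, 86, 85, 86, 85, 84, 84, 84, 83]
225 [np.float64(451.6), np.float64(453.6)]
245 [np.float64(519.1), np.float64(520.2)]
250 [np.float64(535.9), np.float64(536.8)]
255 [np.float64(552.8), np.float64(553.5)]
257 [np.float64(559.5), np.float64(560.1)]
260 [np.float64(569.6), np.float64(570.1)]
```

The gripped canister has pitched forward about its leading foot corner: its right edge slopes from col 256 at row 146 to about 248 at row 162. The short canister hasn't moved. I'll rock it back upright, then push it low from the front instead.

```bash
cat >> h.py <<'E'
def edges(rows=(148,152,156,160)):
    import cv2
    g=cv2.cvtColor(robot.read_camera("side"),cv2.COLOR_RGB2GRAY).astype(float); o=[]
    for r in rows:
        l=g[r]; c=np.arange(200,262); d=np.convolve(l,[1,1,0,-1,-1],"same")[c]   # rise + at left edge, - at right
        o.append((c[np.argmax(d)],c[np.argmin(d)]))
    return [tuple(map(int,q)) for q in o]
E
python3 - <<'E'
from h import *
P=lambda a,b,z:a*u+b*n+z*zh
f0=F0+[.65,.06,.21]
print(edges()); a=542.5
for i in range(9):
    a-=5; robot.servo_line(P(a,220.6,139.5),feed=40); fs=np.mean([F()-f0 for _ in range(4)],0); p=np.array(robot.read_tcp_pos())
    print(a,np.round([fs@u,fs@n,fs[2]],1),np.round([p@u,p@n,p[2]],1),np.round(robot.read_wrist_torque(),2),edges() if i%2 else "")
print(robot.read_t())
E
```

```text
[(221, 256), (220, 254), (221, 251), (252, 256)]
537.5 [-2.1 -5.6 -3.1] [536.6 220.  139. ] [-1.25  0.04 -0.03] 
532.5 [-1.5 -6.1 -2.3] [531.9 220.1 139.5] [-1.33  0.    0.  ] [(261, 254), (220, 252), (220, 250), (251, 255)]
527.5 [-0.7 -5.5 -0.4] [527.1 220.2 139.8] [-1.4  -0.04 -0.03] 
522.5 [-1.3 -5.4  0.5] [522.2 220.3 139.9] [-1.42  0.03 -0.09] [(261, 251), (220, 250), (220, 249), (252, 256)]
517.5 [-1.  -5.   0.8] [517.1 220.4 140. ] [-1.43  0.02 -0.09] 
512.5 [-2.  -5.1  0.3] [512.  220.4 139.9] [-1.31  0.09 -0.08] [(261, 249), (220, 248), (220, 247), (252, 256)]
507.5 [-1.6 -5.3 -0.4] [506.8 220.5 139.7] [-1.17  0.11 -0.09] 
502.5 [-1.8 -5.1 -0.6] [501.6 220.6 139.5] [-1.12  0.13 -0.11] [(220, 247), (220, 247), (219, 246), (252, 255)]
497.5 [-1.3 -4.3 -3.2] [496.6 220.6 139.3] [-0.99  0.12 -0.09] 
37.1833
```

Run:
```python
from h import *
P=lambda a,b,z:a*u+b*n+z*zh
f0=F0+[.65,.06,.21]
a=497.5
for i in range(10):
    a-=2.5; robot.servo_line(P(a,220.6,139.5),feed=30); fs=np.mean([F()-f0 for _ in range(4)],0); p=np.array(robot.read_tcp_pos())
    print(a,np.round([fs@u,fs@n,fs[2]],1),np.round([p@u,p@n,p[2]],1),np.round(robot.read_wrist_torque(),2),edges((144,148,152,156)))
    if fs@u>1: break
print(robot.read_t())
import cv2
im=robot.read_camera("side")[95:200,195:335,::-1]; cv2.imwrite("pics/s6.png",cv2.convertScaleAbs(cv2.resize(im,None,fx=5.6,fy=5.6,interpolation=2),alpha=1.5,beta=10))
```

```text
495.0 [-1.8 -3.4 -5.8] [494.6 220.6 139.3] [-0.96 -0.02 -0.13] [(239, 233), (261, 246), (218, 245), (218, 245)]
492.5 [-0.4 -4.6 -5.5] [492.3 220.7 139.5] [-0.87 -0.13 -0.13] [(238, 232), (261, 245), (218, 244), (217, 244)]
490.0 [-0.3 -4.6 -5.5] [489.8 220.7 139.5] [-0.89 -0.19 -0.11] [(237, 231), (217, 255), (217, 244), (217, 243)]
487.5 [-2.4 -2.3 -4.6] [487.2 220.7 139.6] [-0.83 -0.06 -0.1 ] [(237, 231), (216, 255), (216, 243), (216, 242)]
485.0 [-1.3 -4.  -5.5] [484.7 220.7 139.5] [-0.71 -0.1  -0.11] [(236, 230), (261, 243), (215, 242), (215, 241)]
482.5 [-1.9 -2.6 -4.7] [482.2 220.8 139.5] [-0.61 -0.08 -0.06] [(235, 229), (215, 255), (214, 241), (214, 241)]
480.0 [-0.8 -1.8 -6.1] [479.7 220.8 139.5] [-0.4  -0.03 -0.13] [(234, 228), (214, 255), (214, 241), (213, 240)]
477.5 [-1.  -2.5 -6.4] [477.2 220.8 139.5] [-0.37 -0.07 -0.  ] [(233, 227), (261, 240), (213, 240), (213, 239)]
475.0 [ 0.1  0.1 -6.8] [474.8 220.9 139.6] [-0.15 -0.12 -0.03] [(233, 227), (261, 240), (212, 239), (212, 238)]
472.5 [-0.5  0.4 -5.3] [472.3 220.9 139.6] [-0.03 -0.19 -0.01] [(232, 226), (212, 239), (211, 238), (211, 238)]
40.1833
```

It's hanging slightly tilted in the pads (Fz is about its weight). I'll set it flat, release to let it settle, then regrip firmly so it cannot pivot.

Run:
```python
from h import *
P=lambda a,b,z:a*u+b*n+z*zh
f0=F0+[.65,.06,.21]
z=139.5
for i in range(9):
    z-=1.5; robot.servo_line(P(472.5,220.6,z),feed=30); f=F()-f0
    print(z,np.round([f@u,f@n,f[2]],1),edges((148,152,156,160)))
    if f[2]>7: break
robot.grip(0.72); robot.hold(0.3)
print(robot.read_grip_width()*92,edges((148,152,156,160)),robot.read_t())
import cv2
im=robot.read_camera("side")[95:200,195:335,::-1]; cv2.imwrite("pics/s7.png",cv2.convertScaleAbs(cv2.resize(im,None,fx=5.6,fy=5.6,interpolation=2),alpha=1.5,beta=10))
```

```text
138.0 [-2.  -2.2  4.1] [(212, 239), (212, 239), (211, 238), (245, 256)]
136.5 [-3.1 -2.8  9.1] [(212, 239), (212, 239), (211, 238), (245, 256)]
66.29505129950381 [(208, 235), (208, 235), (208, 235), (237, 256)] 41.4917
```

View pics/s7.png

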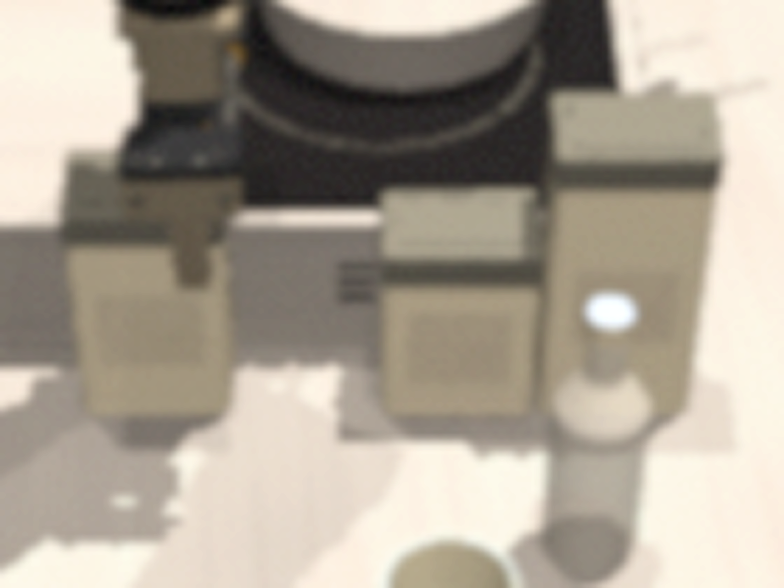

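The canister now stands flat on its foot, corners (85,415) and (228,415), so it's about 92 mm short of the short canister's corner at (387,415). The tool is off-centre, so I'll recentre it, grip hard, take most of the weight and drag.

Run:
```python
from h import *
P=lambda a,b,z:a*u+b*n+z*zh
f0=F0+[.65,.06,.21]
robot.grip(0.85); robot.servo_line(P(472.5,219.8,138.5),feed=40); robot.servo_line(P(444,219.8,138.5),feed=80)
robot.grip(0.3,60); f=F()-f0; print("grip",robot.read_grip_width()*92,robot.read_grip_force(),np.round([f@u,f@n,f[2]],1))
z=138.5
for i in range(6):
    if f[2]<-1.5: break
    z+=0.5; robot.servo_line(P(444,219.8,z),feed=20); f=F()-f0; print(z,np.round([f@u,f@n,f[2]],1))
a=444
for d in (15,20,20,15):
    a+=d; robot.servo_line(P(a,219.8,z),feed=60); f=F()-f0; print(a,np.round([f@u,f@n,f[2]],1))
    if f[2]<-4: z-=0.4
    elif f[2]>1: z+=0.4
print(edges((148,152,156)),z,robot.read_t())
```

```text
grip 59.95441634733908 59.92546498775482 [ 0.5  1.6 -0.7]
139.0 [-1.5  0.2 -4.7]
459 [-0.9  0.8 -5.6]
479 [ 0.3 -0.4 -5.5]
499 [ 2.  -1.4 -1.4]
514 [ 1.7 -0.9 -0.2]
[(261, 257), (230, 257), (230, 257)] 138.2 45.1583
```

Run:
```python
from h import *
P=lambda a,b,z:a*u+b*n+z*zh
f0=F0+[.65,.06,.21]
z=138.2; a=524; robot.servo_line(P(a,219.8,z),feed=50)
g=lambda:np.mean([F()-f0 for _ in range(6)],0)
base=[]
for i in range(14):
    f=g(); fu=f@u; print(a,np.round([fu,f@n,f[2]],1),edges((150,154)))
    if len(base)>=2 and fu<np.median(base)-2.5: break
    base.append(fu); a+=1; robot.servo_line(P(a,219.8,z),feed=15)
p=np.array(robot.read_tcp_pos()); print(np.round([p@u,p@n,p[2]],1),robot.read_t())
```

```text
524 [-1.7 -2.2  4.4] [(232, 260), (233, 259)]
525 [-3.9 -2.9  6.7] [(232, 260), (233, 259)]
526 [-4.9 -2.8  8.2] [(233, 260), (233, 259)]
527 [-4.6 -2.3  8. ] [(233, 260), (233, 260)]
528 [-5.2 -3.7  8.3] [(233, 260), (233, 260)]
529 [-5.2 -2.5  8.5] [(234, 260), (234, 260)]
530 [-5.8 -3.1  9. ] [(234, 260), (234, 260)]
531 [-5.6 -3.9  8.6] [(234, 260), (234, 260)]
532 [-6.  -3.2  7.4] [(235, 261), (235, 261)]
533 [-6.1 -3.1  9.2] [(235, 261), (235, 261)]
534 [-6.6 -3.6 10.5] [(235, 261), (235, 261)]
535 [-8.9 -4.1 11.8] [(235, 261), (235, 261)]
[532.6 219.7 138.6] 48.8583
```

```bash
cat >> h.py <<'E'
def shortshift():
    import cv2
    a=cv2.imread("pics/side0_raw.png"); im=robot.read_camera("side")[:,:,::-1]; o=[]
    for x0,y0,x1,y1 in ((276,135,292,172),(284,110,324,172)):
        f=lambda i:cv2.resize(np.ascontiguousarray(i),None,fx=8,fy=8,interpolation=2)
        r=cv2.minMaxLoc(cv2.matchTemplate(f(im[y0-3:y1+3,x0-3:x1+3]),f(a[y0:y1,x0:x1]),5)); o.append((np.array(r[3])/8-3).tolist())
    return o,[cv2.cvtColor(np.ascontiguousarray(im),6)[r,254:270].tolist() for r in (148,154,160,166)]
E
python3 - <<'E'
from h import *
P=lambda a,b,z:a*u+b*n+z*zh
f0=F0+[.65,.06,.21]
g=lambda:np.round([(x:=np.mean([F()-f0 for _ in range(6)],0))@u,x@n,x[2]],1)
for z in (139.6,141): robot.servo_line(P(534.5,219.8,z),feed=25); print(z,g())
s,r=shortshift(); print(s); [print(x) for x in r]; print(robot.read_t())
E
```

```text
139.6 [-2.9 -2.1 -2.6]
141 [-3.5 -2.  -7.1]
[[0.25, 0.0], [0.125, 0.0]]
[88, 91, 90, 90, 94, 96, 97, 96, 87, 78, 82, 92, 97, 98, 98, 98]
[86, 87, 88, 89, 93, 96, 97, 95, 86, 80, 84, 94, 98, 97, 94, 90]
[94, 96, 95, 96, 96, 97, 97, 94, 85, 79, 86, 94, 98, 96, 93, 91]
[95, 96, 96, 96, 96, 97, 95, 92, 85, 78, 85, 93, 97, 97, 97, 96]
49.4083
```

Run:
```python
from h import *
P=lambda a,b,z:a*u+b*n+z*zh
f0=F0+[.65,.06,.21]
g=lambda:np.round([(x:=np.mean([F()-f0 for _ in range(5)],0))@u,x@n,x[2]],1)
robot.servo_line(P(534,219.8,139.2),feed=25); print(g())
b=219.8
for i in range(6):
    b+=0.6; robot.servo_line(P(534,b,139),feed=20); q=g(); p=np.array(robot.read_tcp_pos()); print(b,q,np.round([p@u,p@n,p[2]],1))
    if q[1]<-7: break
robot.servo_line(P(533.4,b,138.4),feed=20); print(g())
robot.grip(0.72); robot.hold(0.2)
robot.servo_line(P(533.4,219.8,138.6),feed=40); robot.grip(0.85)
robot.servo_line(P(533.4,219.8,230),feed=150)
robot.movep(P(430,90,260),grasp(1).as_rotvec())
s,r=shortshift(); print(s); [print(x) for x in r]; print(robot.read_t())
import cv2
cv2.imwrite("pics/t8_raw.png",robot.read_camera("top")[:,:,::-1]); cv2.imwrite("pics/s8_raw.png",robot.read_camera("side")[:,:,::-1])
gg=cv2.cvtColor(cv2.imread("pics/t8_raw.png"),6)
for y in (116,130,155,170,178,183,190,197,203): print(y,gg[y,168:205].tolist())
```

```text
[-3.2 -3.1 -7.2]
220.4 [-4.  -3.8 -5.8] [533.9 219.6 138.8]
221.0 [-4.9 -3.8 -5.9] [533.9 219.7 138.8]
221.6 [-4.8 -5.5 -5.7] [533.9 219.8 138.8]
222.2 [-4.4 -6.7 -3.9] [533.9 219.9 138.8]
222.79999999999998 [-5.6 -9.  -3.7] [533.9 220.  138.7]
[-4.6 -7.9 -3.2]
[[0.5, 0.0], [0.125, 0.0]]
[91, 91, 91, 93, 94, 97, 96, 96, 88, 78, 81, 91, 96, 98, 98, 98]
[88, 89, 88, 90, 94, 96, 97, 95, 88, 79, 85, 93, 97, 97, 95, 91]
[94, 95, 94, 94, 95, 96, 96, 95, 88, 80, 85, 93, 96, 96, 94, 91]
[97, 97, 96, 97, 96, 97, 96, 94, 87, 82, 85, 94, 97, 98, 97, 96]
53.8167
116 [125, 126, 127, 129, 125, 125, 126, 127, 127, 125, 107, 85, 94, 93, 95, 93, 96, 99, 96, 95, 96, 96, 98, 98, 95, 96, 96, 92, 82, 94, 84, 41, 53, 116, 129, 128, 127]
130 [22, 24, 23, 23, 22, 24, 20, 21, 22, 42, 82, 98, 97, 98, 98, 99, 101, 95, 98, 99, 98, 95, 97, 99, 96, 99, 95, 88, 96, 88, 46, 23, 38, 43, 30, 33, 35]
155 [27, 26, 27, 20, 25, 24, 21, 24, 66, 131, 131, 96, 84, 96, 100, 101, 96, 100, 98, 97, 98, 100, 99, 101, 101, 97, 100, 96, 86, 98, 91, 52, 26, 29, 41, 56, 64]
170 [28, 23, 23, 27, 25, 25, 29, 66, 136, 127, 90, 83, 96, 
[... 201 characters left out ...]
 98, 100, 99, 94, 68, 27, 20, 27, 35, 38, 37, 50, 54, 56]
183 [22, 25, 29, 23, 26, 26, 42, 81, 93, 97, 91, 96, 98, 98, 98, 99, 100, 102, 100, 98, 99, 101, 101, 99, 103, 100, 100, 61, 22, 32, 34, 38, 44, 58, 59, 60, 59]
190 [26, 26, 28, 26, 25, 34, 64, 79, 100, 97, 101, 97, 100, 100, 99, 99, 100, 99, 101, 100, 101, 98, 102, 92, 74, 95, 80, 33, 24, 38, 29, 32, 40, 58, 59, 61, 58]
197 [25, 27, 27, 26, 26, 43, 77, 97, 95, 96, 99, 102, 97, 103, 101, 102, 101, 103, 99, 100, 100, 99, 104, 100, 100, 94, 60, 26, 32, 38, 33, 37, 48, 56, 56, 56, 56]
203 [24, 25, 26, 21, 35, 58, 83, 100, 98, 91, 87, 88, 101, 100, 98, 95, 97, 93, 89, 82, 87, 88, 94, 97, 99, 85, 38, 28, 42, 31, 31, 38, 55, 57, 60, 61, 60]
```

Run:
```python
from h import *
import cv2
f=lambda c,x,y,z:np.round([(q:=unproj(c,x,y,z))@u,q@n],1)
for x,y in ((195.2,178),(195,183),(194.5,190),(194,197),(193.4,203)): print("new out",f("top",x,y,160))
for x,y in ((174.3,178),(174.3,183),(173.8,190),(173.3,197),(172.5,203)): print("new in",f("top",x,y,160))
for x,y in ((198.7,155),(197.7,170)): print("short out",f("top",x,y,130))
print("tall out",f("top",198.5,116,200),f("top",197.6,130,200))
g=cv2.cvtColor(cv2.imread("pics/s8_raw.png"),6)
for c in (238,243,248,253,258,266,272,278,284,288): print(c,g[162:178,c].tolist(), g[112:150,c].tolist() if c in(248,) else "")
print(f("side",248,168.5,0),f("side",278,168.5,0))
c=np.hstack([cv2.resize(cv2.imread("pics/t8_raw.png")[90:240,140:265],(375,450),interpolation=2),cv2.resize(cv2.imread("pics/s8_raw.png")[95:215,205:330],(425,408),interpolation=2)[:450].copy() if 0 else cv2.resize(cv2.imread("pics/s8_raw.png")[95:215,215:328],(424,450),interpolation=2)])
cv2.imwrite("pics/c8.png",cv2.convertScaleAbs(c,alpha=1.5,beta=10))
```

```text
new out [574.7 191. ]
new out [560.2 190.7]
new out [539.9 191. ]
new out [519.6 191.3]
new out [502.3 192. ]
new in [572.  251.1]
new in [557.5 250.2]
new in [537.2 250.4]
new in [517.  250.5]
new in [499.6 251.7]
short out [648.  188.1]
short out [603.1 188.5]
tall out [746.9 187.2] [706.2 187.4]
238 [96, 96, 95, 96, 95, 94, 91, 90, 94, 100, 103, 106, 124, 148, 158, 159] 
243 [97, 97, 97, 97, 97, 97, 94, 89, 85, 86, 85, 89, 115, 145, 158, 159] 
248 [97, 97, 97, 96, 97, 96, 94, 88, 85, 85, 84, 88, 113, 145, 157, 158] [20, 22, 22, 20, 23, 30, 37, 32, 40, 69, 95, 104, 106, 106, 106, 105, 105, 105, 101, 95, 94, 83, 60, 47, 44, 47, 66, 91, 98, 99, 98, 98, 98, 98, 98, 96, 93, 90]
253 [97, 97, 97, 97, 97, 96, 93, 87, 84, 84, 88, 105, 130, 150, 157, 158] 
258 [97, 98, 97, 97, 98, 96, 93, 88, 86, 85, 88, 108, 138, 155, 159, 158] 
266 [96, 97, 97, 97, 96, 96, 93, 86, 83, 84, 85, 106, 136, 153, 157, 158] 
272 [91, 93, 96, 97, 97, 97, 95, 85, 83, 84, 88, 113, 145, 157, 159, 158] 
278 [91, 93, 96, 97, 97, 97, 94, 85, 84, 85, 87, 102, 129, 147, 155, 158] 
284 [91, 93, 95, 96, 97, 98, 92, 85, 83, 86, 87, 92, 103, 124, 149, 159] 
288 [96, 96, 96, 96, 96, 97, 95, 88, 84, 86, 86, 92, 101, 113, 133, 152] 
[529.2 195.5] [630.2 193.5]
```

All measurements agree. The canister stands at n≈191–251 mm, flat on the wall plane at 251. The seam to the short canister is closed, and the short has moved by well under 2 mm in the image. Handing in.

```bash
python3 -c "
from cell import robot
print(robot.read_t(),robot.job_done())"
```

```text
the job is handed in; nothing more can be done
53.9167 None
```

I handed the job in at 53.9 s: the fallen canister stands upright, flat against the hob's side and closed up to the short canister, which moved about 1–2 mm; on the first drag it pitched forward in the grip, so I drew it back, lifting it briefly, stood it flat, regripped harder and carried much of its weight along the hob.

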